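Set the dish turntable to the red line and lock it

ROBOT

A 7-joint arm with a two-finger parallel gripper is mounted at the origin on a cart in front of the work surface, level with it; the furniture and walls round the work are solid. World frame = base frame: x ahead of the robot, y to its left, z up, the work surface at z = 0. Lengths are in m, angles in rad, forces in N, time in s.
With the tool pointing down it reaches from about 0.35 to 0.9 m from the base axis. Payload 8.1 kg.
Tool frame: the origin (TCP) lies between the finger pads; the fingertips stand 25 mm ahead of it and the grasp point (between the pads) lies 6 mm ahead of it; z points along the fingers, y is the direction in which the jaws open and shut (so a half turn about z gives the same grasp; the last joint's range is limited). The gripper opens to 92 mm and grips with 3 to 60 N. Pads are 19 mm wide; open, the fingers measure 130 mm over their backs; the gripper's body (75 mm by 190 mm) begins 47 mm behind the grasp point.
Start: joints at [1.217, 0.434, 0.025, 1.573, -0.012, 1.134, -0.075], TCP at [0.155, -0.605, 0.252] pointing down, gripper open.
Joint ranges: [-2.62, 2.62], [-0.44, 2.09], [-1.27, 1.32], [0.08, 2.57], [-1.32, 4.46], [0.12, 2], [-2.74, 2.74]. Speed limits (rad/s): [2.22, 2.22, 3.01, 3.01, 3.14, 3.14, 3.14].

INTERFACE

Orientations are given as a rotation vector (axis times angle).
In Python, from cell import * gives the robot as it stands.
- The arm moves only by the shell command python3 -m jog 'ROWS' [FORCE]. ROWS is JSON, one flat list of numbers, 5 for each row, row after row: the finger opening in mm, from 0 to 91.8, then the shift along the tool's x, y, z in units of 40 mm (1.0 is 40 mm), then the turn about the tool's z in units of 6 degrees (1.0 is 6 degrees). A call has 1 to 20 rows; each row shifts and turns the pose as measured when the row begins, along the tool's axes as they then stand; what a row does not reach is not made up. A row lasts 1/12 s, in which the tool goes at most 41.7 mm and 7.16 degrees, less where a joint would pass 70% of its speed; a pose out of reach is approached as far as the arm can. A call is refused whole if a number of a shift passes 1 or a number of a turn 1, either way. A call with a gripper value outside its range is refused whole. The fingers move at their own pace and stop on an object; FORCE is the grip in N (left out, the last holds). Time passes only in rows, so rows that do not move let the fingers close. It gives the time, the measured TCP pose, the force and the opening at its end, in the units of the state.
- observe(): the state, without advancing time (a new reading comes with each control period).
- get_image(name): name is "scene" or "top"; returns the picture (420x560x3 uint8, red, green, blue); there is no depth.
- camera_params(name): a dict with "intrinsics" (3x3 intrinsics, pixels), "xyz" and "orientation" of the camera in the world. Camera axes: x right, y down, z forward; pixel columns grow to the right and rows downward; lengths in m; the calibration is good to about 2 mm. A picture is of the moment at which its call begins. camera_params takes no time and is no camera call.
- sign_off(): hands the job in, once; it reports no verdict.
The state is a dict: "clock": time; "joints": joint angles; "dq": joint speeds; "joint_efforts": joint torques, N m; "position": TCP position; "ee_rot": TCP orientation; "force": force on the tool from outside, world axes, zero at the start; "ft_torque": the same for the moment, N m; "width": opening from 0.0 (shut) to 1.0 (fully open).
Only numpy, scipy, OpenCV 4.12 (cv2) and the standard library are available. Lean on these libraries where they do the work, as an engineer would, in place of code of your own. Each camera call takes 0.05 s, during which the arm holds its last target. There are 200 camera calls.

TASK

Turn the black dish turntable gently by pushing its blue vane with the fingertips, without pinching it, until the white index mark on the turntable lines up with the red line on the silver scale ring; then push the orange locking plunger on its left side fully home. Do not turn the scale ring itself, leave the covered dish seated on the turntable, and leave everything else on the bench where it is.

Things in the scene. Friction and masses are not known exactly. Their poses are not given: they have to be found in the camera images.
- turntable: fixed white round base of the dish turntable, 220 mm across; origin on the worktop at the centre (the dial's axis), z up, y axis pointing to the plunger. A tongue 56 mm wide and 12 mm high runs out from the base along +y to y = 165.5 mm and carries a grey housing (50 wide, 44 high, y 118 to 148 mm). The base carries the silver scale ring (inner radius 89, outer 108 mm, top at z = 34 mm) and inside it the black dial (radius 87.5 mm, top at z = 36 mm)
- dial (a joint): angle of the black dial (rad), anticlockwise from above positive; at 0 the index mark points along the base's +x and the vane along its -x. Turns freely either way and can make most of a full turn each way; 0.08 N m of friction holds it where it is left, the locking plunger does not touch it
- index_mark (a point): outer end of the white index mark on the dial, on the dial's rim, 88.5 mm from the axis, 35 mm above the worktop; opposite the vane
- red_line (a point): inner end of the red line (3.5 mm wide) on the silver scale ring, 88.5 mm from the axis, 35 mm above the worktop; the other lines of the scale are black, 10 degrees apart. The ring differs in angle from run to run; it is stiff (0.6 N m) and must stay as it is
- vane (a point): centre of the upright blue vane on the dial, 68 mm from the axis, 53 mm above the worktop. The vane is a flat plate along the radius: 32 mm long (52 to 84 mm from the axis), 16 mm thick, 34 mm high (36 to 70 mm above the worktop); pushed on a flat side (about 1.2 N) it turns the dial. Its two halves, 8 mm thick each, are called dial_c4 (clockwise side, seen from above) and dial_c5 (anticlockwise side)
- plunger (a joint): travel of the locking plunger (m): 0 out, 0.012 fully in against its stop. It moves along the base's -y, takes about 2.5 N and stays where it is left
- plunger_face (a point): centre of the outer face of the plunger's upright orange end plate (42 mm wide, 30 mm high, 6 mm thick, 14 to 44 mm above the worktop), 29 mm above the worktop and, when out, 168 mm from the base's centre along its +y; the face looks along the base's +y and is pushed along -y
- petri_0: covered petri dish, 90 mm across, 15 mm high, lying loose on the dial at its centre between three lugs 8 mm high; origin at the centre of its underside, 36 mm above the worktop
- petri_1: another covered petri dish with a red filling, 90 mm across, 15 mm high, on the worktop to the right; origin at the centre of its underside
- stain_red: loose bottle of red stain, 39 mm across, 110 mm high, to the right; origin at the centre of its underside
- methylene: loose amber bottle with a black cap, 42 mm across, 99 mm high, to the right; origin at the centre of its underside
- marker_black: loose black marker pen, 128 mm long, 17 mm high, lying to the left; origin at the centre of its underside

How it is judged:
By the outcome, as a careful person would: the job done as asked, in the order asked, and still so for the second after the job is handed in, with the robot touching nothing.
It also fails if it takes over 56 s, if anything falls off the work surface, if the arm or the gripper's body presses on something with over 40 N, if the wrist force passes 120 N, or if a joint passes its speed limit or range.

## Working session

There is one attempt and no reset: what is moved stays moved. The work goes in short steps, Python scripts to look and compute and a shell command to move; the robot and the scene stay as the last step left them, time stands still between calls to the robot, and variables do not carry over. Pictures are saved under pics/ and viewed, about 8 in all and at most 12, crops included, and the job is handed in when it is done.

```bash
mkdir -p pics; python3 - <<'E'
from cell import *
import cv2
for n in("scene","top"):
    cv2.imwrite(f"pics/{n}0.png",get_image(n)[...,::-1]); print(n,camera_params(n))
s=observe();print(s["clock"],s["position"],s["ee_rot"],s["width"])
E
```

```text
scene {'intrinsics': array([[472.36424415,   0.        , 277.80306307],
       [  0.        , 472.36424415, 212.52078569],
       [  0.        ,   0.        ,   1.        ]]), 'xyz': array([-0.33448064,  0.45978751,  0.94340881]), 'orientation': array([-1.28279205,  2.20177012, -1.00082122])}
top {'intrinsics': array([[504.32456005,   0.        , 284.47987756],
       [  0.        , 504.32456005, 205.46391404],
       [  0.        ,   0.        ,   1.        ]]), 'xyz': array([ 0.41601087, -0.03645967,  1.51950442]), 'orientation': array([-2.14232238,  2.20586301, -0.10138071])}
0.1 [ 0.1549346  -0.60507572  0.2510193 ] [-3.11561291e+00 -3.92510380e-01  4.92223697e-04] 0.9989262741528974
```

View pics/top0.png

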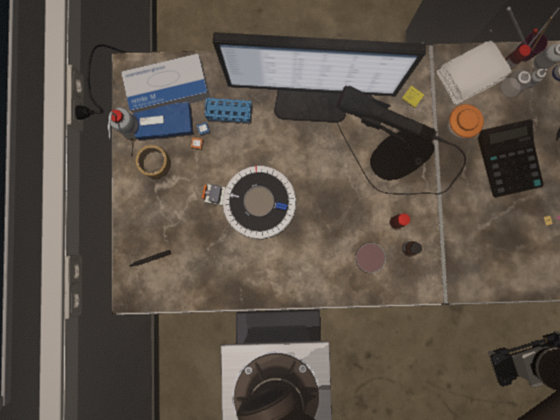

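View pics/scene0.png

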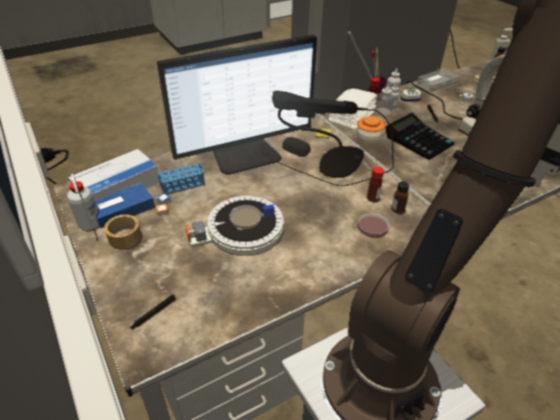

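The top view shows the turntable centred near (260,202). The blue vane is near (281,206), the index mark near (235,196), the red line near (258,168) and the orange plunger near (206,193). Next I'll measure them.

```bash
cat > h.py <<'E'
from cell import *
import cv2,numpy as np
from scipy.spatial.transform import Rotation as R
def ray(n,uv,z):
    c=camera_params(n);K=c["intrinsics"];d=R.from_rotvec(c["orientation"]).as_matrix()@np.linalg.solve(K,[uv[0],uv[1],1.])
    p=np.array(c["xyz"]);return p+d*(z-p[2])/d[2]
def proj(n,P):
    c=camera_params(n);q=c["intrinsics"]@(R.from_rotvec(c["orientation"]).as_matrix().T@(np.array(P)-c["xyz"]));return q[:2]/q[2]
def blobs(m,off=(0,0),amin=3):
    n,l,s,c=cv2.connectedComponentsWithStats(m.astype(np.uint8));return [(s[i,4],c[i]+off) for i in range(1,n) if s[i,4]>=amin]
def rectify(n,cx,cy,z=.036,half=.125,px=4):
    # metric patch, px pixels per mm/2: world x up, y left
    N=600;src=np.float32([proj(n,[cx+a*half,cy+b*half,z]) for a,b in((1,1),(1,-1),(-1,-1),(-1,1))])
    H=cv2.getPerspectiveTransform(src,np.float32([[0,0],[N,0],[N,N],[0,N]]));return H,N
E
python3 - <<'E'
from h import *
im=get_image("top");h=cv2.cvtColor(im,cv2.COLOR_RGB2HSV)
x0,y0=190,155;c=h[y0:250,x0:305].astype(int)
H,S,V=c[...,0],c[...,1],c[...,2]
for nm,m,z in(("blue",(H>100)&(H<130)&(S>130)&(V>60),.07),("red",((H<8)|(H>172))&(S>90)&(V>90),.034),("orange",(H>4)&(H<22)&(S>150)&(V>100),.044)):
    for a,p in blobs(m,(x0,y0)): print(nm,a,p.round(1),ray("top",p,z).round(4))
m=((V>125)&(S<60)).astype(np.uint8)
cs,_=cv2.findContours(m,0,1);k=max(cs,key=cv2.contourArea);e=cv2.fitEllipse(cv2.convexHull(k));print(e,cv2.boundingRect(k))
# ring-only points: right of tongue
ctr=ray("top",np.array(e[0])+[x0,y0],.034);print(ctr)
M,N=rectify("top",ctr[0],ctr[1]);w=cv2.warpPerspective(im,M,(N,N),flags=cv2.INTER_CUBIC)
cv2.imwrite("pics/rect0.png",w[...,::-1])
E
```

```text
blue 54 [281.4 205.8] [ 0.5499 -0.0304  0.07  ]
red 11 [255.6 167.5] [0.67   0.0431 0.034 ]
orange 28 [203.6 191.4] [0.6015 0.1974 0.044 ]
((67.78821563720703, 46.663822174072266), (73.11893463134766, 75.96688842773438), 88.98304748535156) (29, 11, 77, 73)
[0.56744388 0.03921219 0.034     ]
```

View pics/rect0.png

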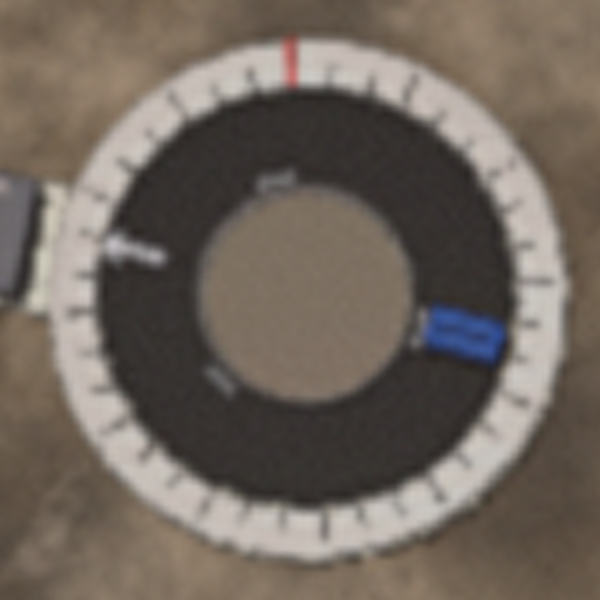

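In the metric patch, the dial centre is about (0.569, 0.037). The index mark is at about 76°, the red line at about 4°, and the vane at about -105°. So I need to turn it clockwise by about 72°. First I'll close the fingers and rotate the tool.

```bash
python3 -m jog '[0,0,0,0,-1, 0,0,0,0,-1, 0,0,0,0,-1, 0,0,0,0,-1, 0,0,0,0,-1, 0,0,0,0,-1, 0,0,0,0,-1, 0,0,0,0,-1, 0,0,0,0,-1, 0,0,0,0,-1, 0,0,0,0,-0.2]' 10
cat > go.py <<'E'
import sys;from h import *
def delta(x,y,z,ang):
    s=observe();m=R.from_rotvec(s["ee_rot"]).as_matrix();a=np.degrees(np.arctan2(m[1,0],m[0,0]))
    d=m.T@(np.array([x,y,z])-s["position"])
    print("t",round(s["clock"],2),"pos",np.round(s["position"],4),"xang",a.round(2),"F",np.round(s["force"],2),"w",round(s["width"],3),"| shift units",(d/.04).round(2),"turn units",round(-((ang-a+180)%360-180)/6,2))
delta(*map(float,sys.argv[1:5]))
E
python3 go.py .593 -.039 .2 75.5
```

```text
clock: 1.07
position: [0.1543, -0.6028, 0.2471]
ee_rot: [-2.426, -1.983, -0.004]
force: [0.0, 0.6, 0.2]
width: 0.251
t 1.07 pos [ 0.1543 -0.6028  0.2471] xang 78.51 F [0.01 0.57 0.17] w 0.251 | shift units [15.99  7.95  1.26] turn units 0.5
```

```bash
python3 -m jog '[0,0.84,0.42,0,0.1, 0,0.84,0.42,0,0.1, 0,0.84,0.42,0,0.1, 0,0.84,0.42,0,0.1, 0,0.84,0.42,0,0.1, 0,0.84,0.42,0,0, 0,0.84,0.42,0,0, 0,0.84,0.42,0,0, 0,0.84,0.42,0,0, 0,0.84,0.42,0,0, 0,0.84,0.42,0,0, 0,0.84,0.42,0,0, 0,0.84,0.42,0,0, 0,0.84,0.42,0,0, 0,0.84,0.42,0,0, 0,0.84,0.42,0,0]' 10
python3 go.py .593 -.039 .15 75.5
```

```text
clock: 2.4
position: [0.5637, -0.145, 0.2454]
ee_rot: [-2.54, -1.832, 0.004]
force: [1.1, -1.5, -0.2]
width: 0.004
t 2.4 pos [ 0.5637 -0.145   0.2454] xang 71.59 F [ 1.07 -1.46 -0.2 ] w 0.004 | shift units [ 2.74 -0.12  2.4 ] turn units -0.65
```

```bash
python3 -m jog '[0,0.7,-0.03,0.5,-0.2, 0,0.7,-0.03,0.5,-0.2, 0,0.7,-0.03,0.5,-0.2, 0,0.5,-0.03,0.5,0, 0,0,0,0,0, 0,0,0,0,0]' 10
python3 go.py .593 -.039 .073 75.5
python3 - <<'E'
from h import *
M,N=rectify("top",.569,.0367,half=.15)
cv2.imwrite("pics/a1.png",cv2.warpPerspective(get_image("top"),M,(N,N),flags=cv2.INTER_CUBIC)[...,::-1])
E
```

```text
clock: 2.9
position: [0.596, -0.028, 0.1627]
ee_rot: [-2.483, -1.907, -0.007]
force: [0.2, -0.4, -0.2]
width: 0.005
t 2.9 pos [ 0.596  -0.028   0.1627] xang 75.06 F [ 0.22 -0.36 -0.24] w 0.005 | shift units [-0.31  0.01  2.24] turn units -0.07
```

View pics/a1.png

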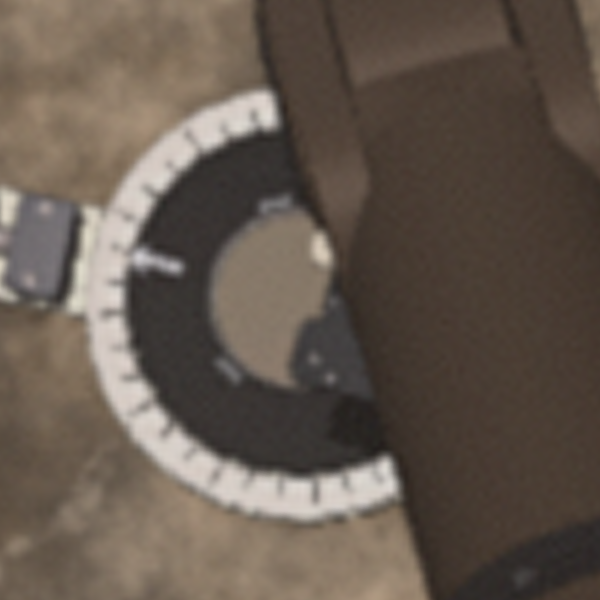

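The picture shows the arm hiding the vane. The index tip is at (137,258), still about 76°. I'll descend beside the vane.

```bash
python3 -m jog '[0,-0.1,0,0.4,0, 0,-0.1,0,0.5,0, 0,-0.1,0,0.5,0, 0,0,0,0.4,0, 0,0,0,0.3,0, 0,0,0,0.1,0, 0,0,0,0,0]' 10
python3 go.py .593 -.039 .073 75.5
python3 - <<'E'
from h import *
cv2.imwrite("pics/a2.png",cv2.resize(get_image("scene")[160:290,160:330],None,fx=4,fy=4,interpolation=2)[...,::-1])
E
```

```text
clock: 3.53
position: [0.5955, -0.0486, 0.077]
ee_rot: [-2.508, -1.889, -0.013]
force: [-0.6, 0.8, 0.6]
width: 0.003
t 3.53 pos [ 0.5955 -0.0486  0.077 ] xang 73.97 F [-0.56  0.77  0.6 ] w 0.003 | shift units [ 0.21 -0.13  0.1 ] turn units -0.26
```

View pics/a2.png

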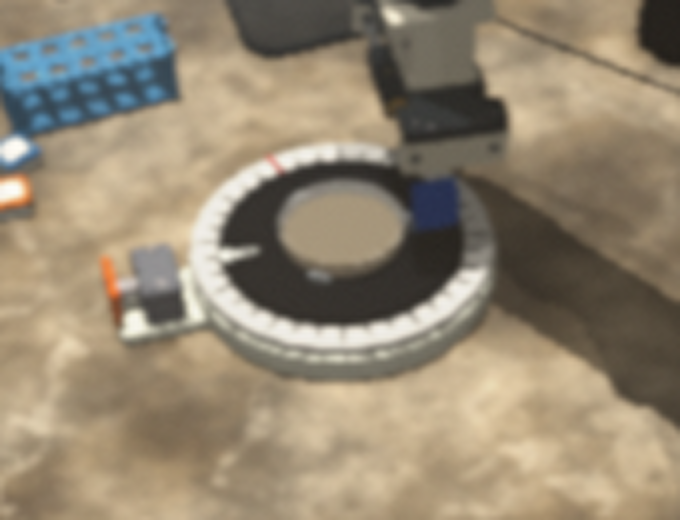

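The finger stands just behind the vane (about (435,205) in the crop), with nothing touched yet. I'll make contact and begin turning.

```bash
python3 -m jog '[0,0.1,0,0.1,-0.15, 0,0.1,-0.1,0,-0.1, 0,0,-0.1,0,0, 0,0,-0.1,0,0, 0,-0.03,-0.09,0,0.5, 0,-0.03,-0.09,0,0.5, 0,-0.03,-0.09,0,0.5, 0,-0.03,-0.09,0,0.5, 0,-0.03,-0.09,0,0.5, 0,-0.03,-0.09,0,0.5, 0,0,0,0,0]' 10
cat > st.py <<'E'
# report dial index / vane pose and the tool pose a contact with the vane at that angle implies
from h import *
C=np.array([.569,.0367])
def ang(p): d=p[:2]-C; return np.degrees(np.arctan2(d[1],d[0])).round(2),np.hypot(*d).round(4)
s=observe();m=R.from_rotvec(s["ee_rot"]).as_matrix();c=m.T@(np.r_[C,0]-s["position"])
print("t",round(s["clock"],2),"z",s["position"][2].round(4),"xang",np.degrees(np.arctan2(m[1,0],m[0,0])).round(1),"centre in tool mm (want 68,-27)",(c[:2]*1e3).round(1),"F tool",(m.T@s["force"]).round(2))
im=get_image("scene");h=cv2.cvtColor(im,cv2.COLOR_RGB2HSV).astype(int)
H,S,V=h[...,0],h[...,1],h[...,2];u,v=np.meshgrid(range(560),range(420))
ctr=proj("scene",[*C,.036]);near=np.hypot(u-ctr[0],(v-ctr[1])*1.4)
for a,p in blobs((H>100)&(H<130)&(S>130)&(V>40)&(near<45),amin=10): print("vane",a,p.round(1),ang(ray("scene",p,.053)))
# dial surface bright pixels between r=60 and 87
P=np.array([[ray("scene",(a,b),.036)[:2] for a in range(205,290)] for b in range(190,255)]);r=np.hypot(*(P-C).transpose(2,0,1))
mm=(r>.055)&(r<.084)&(V[190:255,205:290]>120)&(S[190:255,205:290]<90)
for a,p in blobs(mm,(205,190),4): print("white",a,p.round(1),ang(ray("scene",p,.036)))
m2=((H<8)|(H>172))&(S>70)&(near<60)
for a,p in blobs(m2,amin=3): print("red",a,p.round(1),ang(ray("scene",p,.034)))
E
python3 st.py
```

```text
clock: 4.5
position: [0.5639, -0.0335, 0.0796]
ee_rot: [2.76, 1.495, 0.028]
force: [0.3, 0.0, 0.7]
width: 0.004
t 4.5 z 0.0796 xang 56.9 centre in tool mm (want 68,-27) [ 60.5 -34.9] F tool [ 0.21  0.26 -0.67]Traceback (most recent call last):
  File "st.py", line 12, in <module>
    P=np.array([[ray("scene",(a,b),.036)[:2] for a in range(205,290)] for b in range(190,255)]);r=np.hypot(*(P-C).transpose(2,0,1))
                 ~~~^^^^^^^^^^^^^^^^^^^^
  File "h.py", line 5, in ray
    c=camera_params(n);K=c["intrinsics"];d=R.from_rotvec(c["orientation"]).as_matrix()@np.linalg.solve(K,[uv[0],uv[1],1.])
ValueError: time passes only in moves, steps and waits
```

```bash
sed -i 's/^def ray/import functools\n@functools.lru_cache\ndef camera_params_(n): return camera_params(n)\ndef ray/; s/c=camera_params(n)/c=camera_params_(n)/' h.py
sed -i 's/(S>130)&(V>40)&(near<45),amin=10/(S>100)\&(V>25)\&(near<50),amin=8/' st.py
python3 st.py
python3 - <<'E'
from h import *
cv2.imwrite("pics/a3.png",cv2.resize(get_image("scene")[160:290,160:330],None,fx=4,fy=4,interpolation=2)[...,::-1])
E
```

```text
t 4.55 z 0.0797 xang 57.1 centre in tool mm (want 68,-27) [ 60.4 -35.1] F tool [-0.61  0.62 -0.09]
vane 70 [269.  215.4] (np.float64(-121.08), np.float64(0.0697))
white 25 [241.5 206.7] (np.float64(-17.67), np.float64(0.0559))
white 25 [218.5 219.5] (np.float64(61.61), np.float64(0.0738))
```

View pics/a3.png

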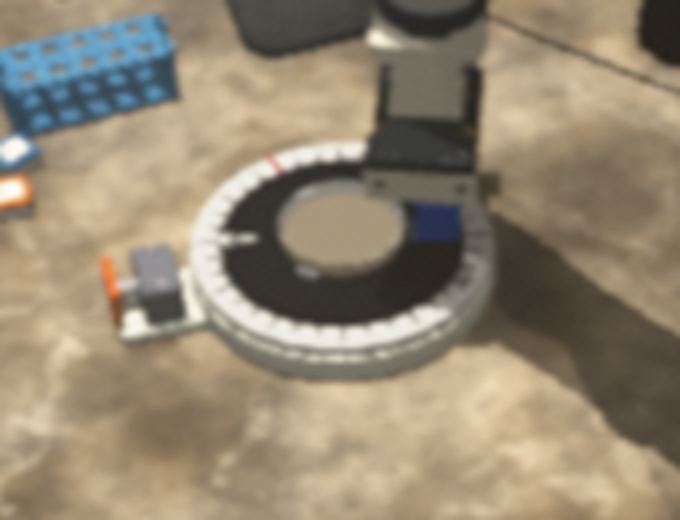

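The dial has turned about 15°, with the index mark now at about 61.6°, and the push is clean. I'll continue and bring the fingertip back out to the right radius.

```bash
python3 -m jog '[0,-0.08,-0.09,0.03,0.5, 0,-0.08,-0.09,0.03,0.5, 0,-0.08,-0.09,0.03,0.5, 0,-0.08,-0.09,0.03,0.5, 0,-0.08,-0.09,0.03,0.5, 0,-0.06,-0.09,0.03,0.5, 0,-0.05,-0.09,0.03,0.5, 0,-0.05,-0.09,0.02,0.5, 0,0,0,0,0]' 10
python3 st.py
```

```text
clock: 5.4
position: [0.5343, -0.0301, 0.0716]
ee_rot: [3.013, 0.887, 0.047]
force: [-0.9, 0.6, -0.3]
width: 0.006
t 5.4 z 0.0716 xang 32.8 centre in tool mm (want 68,-27) [ 63.3 -37.9] F tool [-0.41 -1.    0.28]
vane 54 [268.6 222.6] (np.float64(-144.39), np.float64(0.076))
white 11 [238.3 207. ] (np.float64(-8.17), np.float64(0.0571))
white 22 [221.3 212.4] (np.float64(37.61), np.float64(0.0744))
```

```bash
python3 -m jog '[0,-0.08,-0.1,0,0.4, 0,-0.08,-0.1,0,0.4, 0,-0.08,-0.1,0,0.4, 0,-0.08,-0.1,0,0.4, 0,-0.06,-0.1,0,0.4, 0,-0.05,-0.1,0,0.4, 0,-0.05,-0.09,0,0.4, 0,0,0,0,0]' 10
python3 st.py
```

```text
clock: 6.12
position: [0.5105, -0.0146, 0.0722]
ee_rot: [-3.104, -0.457, -0.058]
force: [-0.1, 0.2, -0.3]
width: 0.008
t 6.12 z 0.0722 xang 16.7 centre in tool mm (want 68,-27) [ 68.  -32.5] F tool [-0.02 -0.22  0.26]
vane 87 [264.  226.2] (np.float64(-159.2), np.float64(0.0731))
white 19 [227.2 207.7] (np.float64(17.39), np.float64(0.0727))
```

```bash
python3 -m jog '[0,-0.05,-0.08,0,0.45, 0,-0.05,-0.08,0,0.45, 0,-0.05,-0.08,0,0.45, 0,0,0,0,0]' 10
cat > fine.py <<'E'
from h import *
C=(.569,.0367)
s=observe();m=R.from_rotvec(s["ee_rot"]).as_matrix();c=m.T@(np.r_[C,0]-s["position"])
print("t",round(s["clock"],2),"z",s["position"][2].round(4),"xang",np.degrees(np.arctan2(m[1,0],m[0,0])).round(1),"ctr in tool",(c[:2]*1e3).round(1),"F tool",(m.T@s["force"]).round(2))
out=[]
for n in("top","scene"):
    im=get_image(n);r=[]
    for z in(.036,.034):
        M,N=rectify(n,*C,z=z);w=cv2.warpPerspective(im,M,(N,N),flags=cv2.INTER_CUBIC)
        pol=cv2.warpPolar(w,(300,1440),(300,300),300,cv2.INTER_LINEAR).astype(float) # rows .25deg, image cw from right
        a=-np.arange(1440)*.25-90; a=(a+180)%360-180 # world angle: image right = -y = -90
        r.append((pol,a))
    pol,a=r[0];g=pol.min(2)[:,150:202].mean(1);sel=np.abs(a-5)<28;wt=np.where(sel,np.clip(g-np.median(g[sel])-12,0,None),0)
    k=np.argmax(wt);wt*=np.abs(a-a[k])<7;ix=(wt*a).sum()/wt.sum()
    pol,a=r[1];g=(pol[...,0]-pol[...,1:].max(2))[:,222:256].mean(1);sel=np.abs(a-5)<15;wt=np.where(sel,np.clip(g-np.median(g[sel])-8,0,None),0);rd=(wt*a).sum()/wt.sum()
    print(n,"index",ix.round(2),"red",rd.round(2),"peak",wt.max().round(0),"diff",(ix-rd).round(2))
    if n=="top": out.append(w[20:330,100:500]); 
    else: out.append(w[20:330,100:500])
import sys
if len(sys.argv)>1: cv2.imwrite(sys.argv[1],np.hstack(out)[...,::-1])
E
python3 fine.py pics/a4.png
```

```text
clock: 6.5
position: [0.5048, -0.0081, 0.0723]
ee_rot: [-3.126, -0.249, -0.061]
force: [0.3, 0.7, 0.3]
width: 0.007
t 6.5 z 0.0723 xang 9.1 ctr in tool [ 67.5 -34. ] F tool [ 0.38 -0.62 -0.33]
top index 13.27 red 3.9 peak 62.0 diff 9.37
scene index 11.05 red 2.18 peak 40.0 diff 8.86
```

View pics/a4.png

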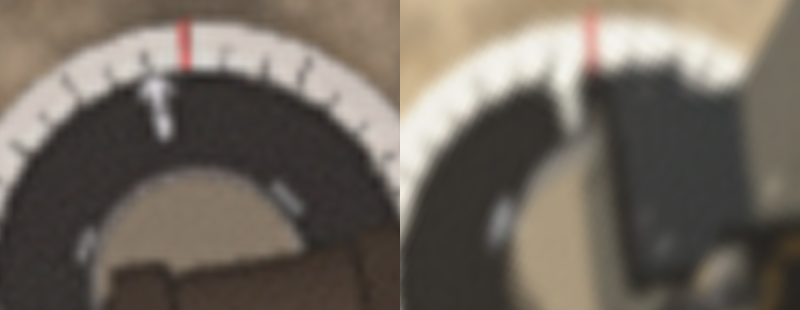

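The top view shows the index at (155,80) and the red line at (185,65), a difference of about 9.4°. The view is clear enough to guide the fine approach.

```bash
python3 -m jog '[0,-0.04,-0.07,0,0.35, 0,-0.04,-0.07,0,0.35, 0,-0.02,-0.04,0,0.2, 0,0,0,0,0]' 10
python3 fine.py
```

```text
clock: 6.93
position: [0.5017, -0.0034, 0.0723]
ee_rot: [-3.133, -0.113, -0.063]
force: [0.1, -0.1, 0.7]
width: 0.008
t 6.93 z 0.0723 xang 4.1 ctr in tool [ 67.  -34.8] F tool [ 0.12  0.06 -0.69]
top index 9.19 red 3.89 peak 63.0 diff 5.3
scene index 7.35 red 2.04 peak 38.0 diff 5.31
```

```bash
python3 -m jog '[0,-0.02,-0.08,0,0.2, 0,-0.02,-0.06,0,0.15, 0,0,0,0,0]' 10
python3 fine.py
```

```text
clock: 7.28
position: [0.4998, 0.0017, 0.0722]
ee_rot: [-3.134, -0.054, -0.063]
force: [1.0, -1.5, 0.2]
width: 0.008
t 7.28 z 0.0722 xang 2.0 ctr in tool [ 67.4 -32.2] F tool [ 0.99  1.57 -0.14]
top index 5.25 red 3.88 peak 63.0 diff 1.37
scene index nan red 1.97 peak 40.0 diff nanfine.py:14: RuntimeWarning: invalid value encountered in scalar divide
  k=np.argmax(wt);wt*=np.abs(a-a[k])<7;ix=(wt*a).sum()/wt.sum()
```

```bash
python3 -m jog '[0,0,-0.04,0,0.1, 0,0,0,0,0, 0,0,0,0,0]' 10
python3 fine.py pics/a5.png 2>/dev/null
```

```text
clock: 7.63
position: [0.4995, 0.0032, 0.0721]
ee_rot: [-3.135, -0.039, -0.062]
force: [-0.6, -1.0, 0.6]
width: 0.006
t 7.63 z 0.0721 xang 1.4 ctr in tool [ 67.4 -31.3] F tool [-0.56  0.95 -0.6 ]
top index 3.96 red 3.9 peak 62.0 diff 0.07
scene index nan red 2.11 peak 33.0 diff nan
```

View pics/a5.png

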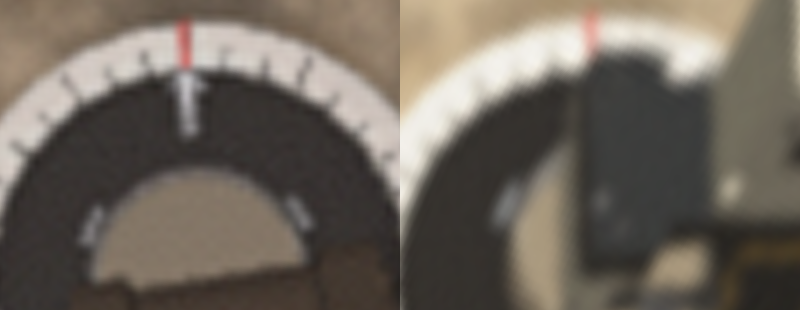

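They line up, with the index and red line both at column 185 and a 0.07° difference. I'll back off the vane, lift, and rotate the tool for the plunger.

```bash
python3 -m jog '[0,0,0.3,0,0, 0,0,0.4,0,0, 0,0,0.3,-0.3,0, 0,0,0,-0.8,0, 0,0,0,-0.8,0, 0,0,0,-0.8,-0.5, 0,0,0,0,-1, 0,0,0,0,-1, 0,0,0,0,-1, 0,0,0,0,-1, 0,0,0,0,-1, 0,0,0,0,-1, 0,0,0,0,-1, 0,0,0,0,-1, 0,0,0,0,-1, 0,0,0,0,-1, 0,0,0,0,-1, 0,0,0,0,-0.7, 0,0,0,0,0]' 10
python3 fine.py 2>/dev/null
python3 - <<'E'
from h import *
C=np.array([.569,.0367])
for n in("scene","top"):
    h=cv2.cvtColor(get_image(n),cv2.COLOR_RGB2HSV).astype(int);H,S,V=h[...,0],h[...,1],h[...,2]
    q=proj(n,[.602,.2,.03]);u,v=np.meshgrid(range(560),range(420))
    for a,p in blobs((H>2)&(H<22)&(S>150)&(V>90)&(np.hypot(u-q[0],v-q[1])<16),amin=5):
        for z in(.029,.044):
            w=ray(n,p,z)[:2]-C;print(n,a,p.round(1),z,(w+C).round(4),"ang",np.degrees(np.arctan2(w[1],w[0])).round(2),"r",np.hypot(*w).round(4))
E
python3 go.py .608 .232 .13 78.6
```

```text
clock: 9.32
position: [0.4961, -0.0385, 0.1862]
ee_rot: [2.418, 1.973, 0.058]
force: [-0.4, -0.3, 0.7]
width: 0.005
t 9.32 z 0.1862 xang 78.5 ctr in tool [85.3 49. ] F tool [-0.41 -0.32 -0.77]
top index 3.96 red 3.89 peak 62.0 diff 0.07
scene index 2.27 red 2.34 peak 35.0 diff -0.07
scene 21 [187.1 230. ] 0.029 [0.6139 0.1935] ang 74.03 r 0.1631
scene 21 [187.1 230. ] 0.044 [0.5983 0.1979] ang 79.69 r 0.1638
top 31 [203.7 191.6] 0.029 [0.6028 0.1995] ang 78.27 r 0.1663
top 31 [203.7 191.6] 0.044 [0.6009 0.1971] ang 78.74 r 0.1636
t 9.52 pos [ 0.4962 -0.0385  0.1863] xang 78.1 F [ 0.54 -0.67  0.48] w 0.006 | shift units [7.17 1.28 1.57] turn units -0.08
```

Alignment held, at +0.07° from the top camera and -0.07° from the scene camera. The plunger axis is at about 78.5°. I'll move outside the plunger and descend.

```bash
python3 -m jog '[0,0.9,0.16,0,0, 0,0.9,0.16,0,0, 0,0.9,0.16,0,0, 0,0.9,0.16,0,0, 0,0.9,0.16,0,0, 0,0.9,0.16,0,0, 0,0.9,0.16,0,0, 0,0.8,0.16,0,0, 0,0.3,0,0,0, 0,0,0,0,0, 0,0,0,0,0]' 10
python3 go.py .6085 .231 .047 78.5
```

```text
clock: 10.43
position: [0.6142, 0.2493, 0.1901]
ee_rot: [2.452, 1.93, 0.052]
force: [0.2, -0.6, 0.7]
width: 0.006
t 10.43 pos [0.6142 0.2493 0.1901] xang 76.42 F [ 0.22 -0.57  0.71] w 0.006 | shift units [-0.53 -0.16  3.57] turn units -0.35
```

```bash
python3 -m jog '[0,0,-0.1,0.6,-0.3, 0,-0.1,0,0.8,0, 0,-0.1,0,0.8,0, 0,0,0,0.7,0, 0,0,0,0.4,0, 0,0,0,0.2,0, 0,0,0,0,0]' 10
python3 go.py .6085 .231 .047 78.5
```

```text
clock: 11.02
position: [0.6147, 0.2288, 0.0477]
ee_rot: [2.428, 1.947, 0.05]
force: [-0.5, 0.0, -0.3]
width: 0.005
t 11.02 pos [0.6147 0.2288 0.0477] xang 77.44 F [-0.48  0.02 -0.3 ] w 0.005 | shift units [ 0.02 -0.16  0.01] turn units -0.18
```

```bash
python3 -m jog '[0,0,-0.16,0,-0.2, 0,-0.15,0,0,0, 0,-0.15,0,0,0, 0,-0.12,0,0,0, 0,-0.1,0,0,0, 0,-0.08,0,0,0, 0,0,0,0,0]' 10
python3 go.py .6025 .1975 .047 78.5
python3 - <<'E'
from h import *
cv2.imwrite("pics/a6.png",cv2.resize(get_image("scene")[180:280,150:300],None,fx=4,fy=4,interpolation=2)[...,::-1])
E
```

```text
clock: 11.6
position: [0.605, 0.2037, 0.0536]
ee_rot: [2.406, 1.969, 0.062]
force: [-0.9, -1.6, 0.9]
width: 0.004
t 11.6 pos [0.605  0.2037 0.0536] xang 78.61 F [-0.85 -1.6   0.87] w 0.004 | shift units [-0.17 -0.04  0.16] turn units 0.02
```

View pics/a6.png

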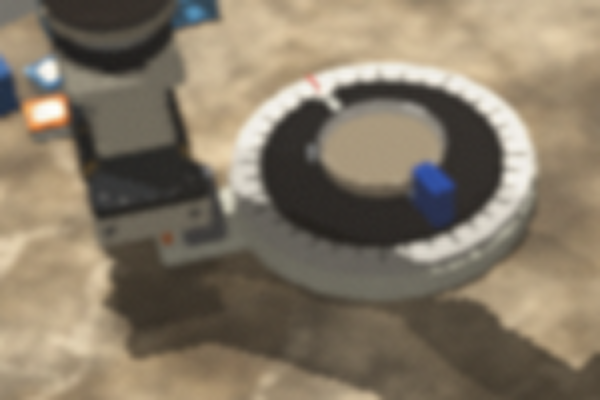

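The fingertips cover the orange plate, with a sliver visible at (167,238), and the index is still under the red line. I'll push on to the stop.

```bash
python3 -m jog '[0,-0.06,0,0.05,0, 0,-0.1,0,0.05,0, 0,-0.1,0,0.03,0, 0,-0.1,0,0.02,0]' 10
python3 go.py .6025 .1975 .047 78.5
```

```text
clock: 11.98
position: [0.6046, 0.1968, 0.0499]
ee_rot: [2.405, 1.976, 0.081]
force: [-0.4, 15.7, 5.5]
width: 0.003
t 11.98 pos [0.6046 0.1968 0.0499] xang 78.86 F [-0.36 15.74  5.52] w 0.003 | shift units [ 0.   -0.06  0.07] turn units 0.06
```

The force rose to 16 N, well over the 2.5 N travel force, at the expected stop position. I'll retreat and check.

```bash
python3 -m jog '[0,0.2,0,0,0, 0,0.4,0,0,0, 0,0.5,0,0,0, 0,0.2,0,-0.5,0, 0,0,0,-0.9,0, 0,0.5,0,-0.9,0, 0,0.9,0,-0.5,0, 0,0.9,0,0,0, 0,0.9,0,0,0, 0,0,0,0,0, 0,0,0,0,0]' 10
python3 fine.py 2>/dev/null
python3 - <<'E'
from h import *
C=np.array([.569,.0367])
t=get_image("top");s=get_image("scene")
for n,im in(("scene",s),("top",t)):
    h=cv2.cvtColor(im,cv2.COLOR_RGB2HSV).astype(int);H,S,V=h[...,0],h[...,1],h[...,2]
    q=proj(n,[.602,.19,.03]);u,v=np.meshgrid(range(560),range(420))
    for a,p in blobs((H>2)&(H<22)&(S>150)&(V>90)&(np.hypot(u-q[0],v-q[1])<16),amin=5):
        w=ray(n,p,.044)[:2]-C;print(n,a,p.round(1),"ang",np.degrees(np.arctan2(w[1],w[0])).round(2),"r",np.hypot(*w).round(4))
a=cv2.resize(t[150:290,100:300],None,fx=2,fy=2);b=cv2.resize(s[180:280,150:300],None,fx=2.8,fy=2.8)[:280,:400]
cv2.imwrite("pics/a7.png",np.hstack([a,b])[...,::-1])
E
```

```text
clock: 12.9
position: [0.6326, 0.3806, 0.1651]
ee_rot: [2.408, 1.97, 0.06]
force: [0.1, -0.5, -0.5]
width: 0.002
t 12.9 z 0.1651 xang 78.6 ctr in tool [-351.5   -2.1] F tool [-0.52  0.22  0.47]
top index 3.96 red 3.89 peak 66.0 diff 0.07
scene index 2.27 red 2.34 peak 35.0 diff -0.06
scene 22 [191.5 228.4] ang 78.63 r 0.1512
top 19 [207.9 192.3] ang 78.72 r 0.151
```

View pics/a7.png

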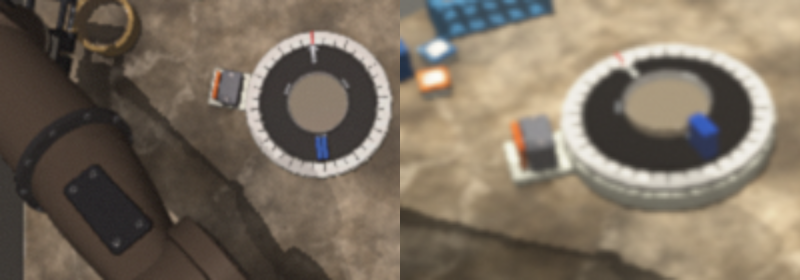

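The final view shows the plunger plate against its housing, having travelled about 12.6 mm by camera (stop at 12 mm). The index is on the red line, the dish is seated and the robot is clear.

```bash
python3 -c "
from cell import *
print(sign_off())"
```

```text
the job is handed in; nothing more can be done
None
```

I turned the dial about 72° clockwise by pushing the vane with closed fingertips, until the index mark met the red line. Then I pushed the locking plunger home and handed the job in at about 13 s.

- **Index against red line:** the difference is +0.07° from the top camera and -0.06° from the scene camera. It was unchanged after the plunger push.
- **Scale ring:** it did not move. The top camera read the red line at 3.9° throughout. The scene camera read it about 1.5 to 2° lower, which fits its roughly 2 mm calibration error, and both cameras agree on the index-to-line difference.
- **Plunger:** the push force reached about 16 N at the stop. The cameras measured about 12.6 mm of travel against the nominal 12 mm.
- **Everything else:** the covered dish is still seated on the dial, and the arm ended clear with no contact force. I never moved near the bottles, the other dish or the marker below about 0.24 m, but I did not re-measure their positions at the end.

No check failed.

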